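Put the samples back on their own instruments

TASK

The three sample vessels each stand on the wrong instrument: the tall bottle belongs on the magnetic stirrer, the squat jar on the balance and the conical flask on the light box. Swap them round until each stands upright and free in the middle of its own instrument, parking one on the empty cork mat on the way (set it down there and let go). Never tip a vessel over, and leave the petri dish, the beaker and the spatula where they are.

Things in the scene. Friction and masses are not known exactly. Their poses are not given: they have to be found in the camera images.
- bottle_mid (a point): Tall round sample bottle, pale grey with a white screw cap: 120 mm high, body 58 mm in diameter up to 72 mm above its underside, shoulder narrowing from there to a 38 mm neck (86 to 92 mm up), cap 42 mm in diameter over the top 28 mm. About 0.15 to 0.3 kg. The point is on its axis, half-way up (60 mm above the underside, 60 mm below the top); z is its axis, up. Loose; stands on one of the instruments.
- jar_mid (a point): Squat round jar, pale grey with a white screw lid as wide as the jar: 64 mm high, lid 62 mm in diameter over the top 20 mm, body 58 mm. About 0.12 to 0.25 kg. The point is on its axis, half-way up (32 mm above the underside, 32 mm below the top); z is its axis, up. Loose; stands on one of the instruments.
- flask_mid (a point): Conical laboratory flask, pale grey, closed with a dark rubber stopper: 122 mm high, foot 80 mm in diameter, cone narrowing to a straight neck 32 mm in diameter from 78 mm above the underside up to the top (the stopper, also 32 mm, is the top 18 mm). About 0.14 to 0.28 kg. The point is on its axis, half-way up (61 mm above the underside, 61 mm below the top); z is its axis, up. Loose; stands on one of the instruments.
- balance_pan (a point): Balance: low grey box 160 x 114 mm with a round steel weighing pan 100 mm in diameter and a dark green read-out at one end. The point is the centre of the pan's upper face, 36 mm above the bench. Its x axis points away from the read-out/knob end, z up. Fixed to the bench.
- stirrer_plate (a point): Magnetic stirrer: low white box 158 x 114 mm with a square white plate 106 x 106 mm (dark edge) and a black knob, its top 10 mm above the plate, at one end, 80 mm from the plate's centre. The point is the centre of the plate's upper face, 42 mm above the bench. Its x axis points away from the read-out/knob end, z up. Fixed to the bench.
- lightbox_window (a point): Light box: flat square black frame 126 x 126 mm with a flat white square window 104 x 104 mm. The point is the centre of the window's upper face, 20 mm above the bench; z up. Fixed to the bench.
- mat_top (a point): Round cork mat, 112 mm in diameter, 10 mm thick, empty at the start: the parking place. The point is the centre of its upper face, 10 mm above the bench; z up. Fixed to the bench.
- dish: Bystander: closed petri dish lying flat, 62 mm in diameter, 16 mm high. Origin at the centre of its underside. Loose; leave it alone.
- beaker: Bystander: small empty beaker, 48 mm in diameter, 58 mm high. Origin at the centre of its underside. Loose; leave it alone.
- spatula: Bystander: small spatula lying flat along its x axis, from -75 to +80 mm, 12 mm wide, 8 mm high. Origin on its underside. Loose; leave it alone.
Not all that is in view belongs to the job. Leave any green look-alike of the part that bears bottle_mid alone. What is shaped like the part that bears flask_mid but red is not meant.

How it is judged (in metres and radians):
On the way:
1. one of the three vessels has been set down upright on the cork mat and let go (((horizontal distance between bottle_mid and mat_top below 0.05 m and z of bottle_mid in the frame of mat_top between 0.054 and 0.066 m and angle between bottle_mid's own z axis and vertical below 0.1 rad and linear speed of bottle below 0.02 m/s and contact force between bottle and the fingers below 0.05 N) or (horizontal distance between jar_mid and mat_top below 0.05 m and z of jar_mid in the frame of mat_top between 0.026 and 0.038 m and angle between jar_mid's own z axis and vertical below 0.1 rad and linear speed of jar below 0.02 m/s and contact force between jar and the fingers below 0.05 N) or (horizontal distance between flask_mid and mat_top below 0.05 m and z of flask_mid in the frame of mat_top between 0.055 and 0.067 m and angle between flask_mid's own z axis and vertical below 0.1 rad and linear speed of flask below 0.02 m/s and contact force between flask and the fingers below 0.05 N))), for 0.2 s.
At the end, for the whole second after the job is handed in: The tall bottle stands on the stirrer plate, the squat jar on the balance pan and the conical flask on the light box window, each upright (within 0.1 rad), within 15 mm of the middle of its instrument and resting on its surface (height within 6 mm), released and at rest (horizontal distance between bottle_mid and stirrer_plate below 0.015 m and z of bottle_mid in the frame of stirrer_plate between 0.054 and 0.066 m and angle between each of bottle_mid, jar_mid, flask_mid's own z axis and vertical below 0.1 rad and linear speed of each of bottle, jar, flask below 0.02 m/s and contact force between each of bottle, jar, flask and the fingers below 0.05 N and horizontal distance between jar_mid and balance_pan below 0.015 m and z of jar_mid in the frame of balance_pan between 0.026 and 0.038 m and horizontal distance between flask_mid and lightbox_window below 0.015 m and z of flask_mid in the frame of lightbox_window between 0.055 and 0.067 m); the robot touches nothing.
It fails at once if a vessel is tipped over (more than 0.6 rad) (angle between any of bottle_mid, jar_mid, flask_mid's own z axis and vertical above 0.6 rad).
It fails at once if the petri dish is shifted by more than 20 mm (distance of dish from where it was at the start of the episode above 0.02 m).
It fails at once if the beaker is shifted by more than 20 mm (distance of beaker from where it was at the start of the episode above 0.02 m).
It fails at once if the spatula is shifted by more than 20 mm (distance of spatula from where it was at the start of the episode above 0.02 m).
It also fails if it takes over 102 s, if anything falls off the work surface, if the arm or the gripper's body presses on something with over 40 N, if the wrist force passes 120 N, or if a joint passes its speed limit or range.

ROBOT

A 6-joint arm with a two-finger parallel gripper is mounted at the origin on the work surface. World frame = base frame: x ahead of the robot, y to its left, z up, the work surface at z = 0. Lengths are in mm, angles in degrees, forces in N, time in s.
With the tool pointing down it reaches from about 350 to 850 mm from the base axis. Payload 8.1 kg.
Tool frame: the origin (TCP) lies between the finger pads; the fingertips stand 22 mm ahead of it and the grasp point (between the pads) lies 3 mm ahead of it; z points along the fingers, y is the line along which they close (so a half turn about z gives the same grasp; the last joint's range is limited). The gripper opens to 85 mm and grips with 20 to 120 N. Pads are 22 mm wide; open, the fingers measure 114 mm over their backs; the gripper's body (76 mm by 85 mm) begins 54 mm behind the grasp point. The pads swing forward as they close: fully open they stand 13 mm farther back than shut.
Start: joints at [-73.533, 7.471, 85.268, -0, 87.261, -4.893], TCP at [218.555, -558.784, 253.292] pointing down, gripper open.
Joint ranges: [-169.43, 169.43], [-51.17, 129.36], [1.28, 143.12], [-76.62, 256.62], [0, 156.53], [-152.29, 152.29]. Speed limits (degrees/s): [136.94, 136.94, 159.86, 180, 180, 180].

INTERFACE

Orientations are given as [roll, pitch, yaw] about the fixed x, y, z axes, in that order (R = Rz(yaw) Ry(pitch) Rx(roll)).
In Python, from bench import r, vision gives the robot as it stands.
- The arm moves only by the tool step_arm, never from a script. Its argument "targets" is a list that holds one entry, the list of rows, each a list of 6 numbers: the shift along the world's x, y, z in mm, then the turn, a rotation vector about the world's x, y, z in rad. In form: [[[x, y, z, rx, ry, rz], ...]]. A call has 1 to 12 rows; each row is the pose to reach, as a shift and turn from the pose commanded when the call began; what a row does not reach only later rows make up. A row lasts 1/12 s, in which the tool goes at most 41.7 mm and 7.16 degrees, less where a joint would pass 70% of its speed; a pose out of reach is approached as far as the arm can. A call with a gripper value outside its range is refused whole. "fingers" is the gripper's target within -1 to 1 (shut at 1, half-way at 0, fully open at -1), set as the call begins (left out, the last holds). The fingers move at their own pace and stop on an object; "newtons" is the grip in N (left out, the last holds). Time passes only in rows, so rows that repeat a pose let the fingers close. It gives the time, the measured TCP pose, the force, the opening and the grip force at its end, in the units of the state.
- r.sense(): the state, without advancing time (a new reading comes with each control period).
- vision.snapshot(name): name is "side" or "top" or "wrist"; returns a dict with "img" (480x640x3 uint8, blue, green, red), "mtx" (3x3 intrinsics, pixels), "D" ([k1, k2, p1, p2, k3] as OpenCV has them; the pictures are not rectified), "eye" and "attitude" of the camera in the world. Camera axes: x right, y up, looking along -z (the intrinsics and any distortion apply to the point x, -y, -z); pixel columns grow to the right and rows downward; lengths in mm; the calibration is good to about 2 mm. A picture is of the moment at which its call begins. There is no depth.
- r.hand_in(): hands the job in; it is judged then, once.
The state is a dict: "time": time; "joint_pos": joint angles; "qd": joint speeds; "joint_efforts": joint torques, N m; "tool_pos": TCP position; "tcp_rot": TCP orientation; "ft_force": force on the tool from outside, world axes, zero at the start; "wrist_torque": the same for the moment, N m; "finger_gap": finger opening in mm; "grip_force": force on a finger pad.
Only numpy, scipy, OpenCV 4.12 (cv2) and the standard library are available. Lean on these libraries where they do the work, as an engineer would, in place of code of your own. Each camera call takes 0.05 s, during which the arm holds its last target. There are 200 camera calls.

## Working session

There is one attempt and no reset: what is moved stays moved. The work goes in short steps, Python scripts to look and compute and a tool call to move; the robot and the scene stay as the last step left them, time stands still between calls to the robot, and variables do not carry over. Pictures are saved under pics/ and viewed, at most 14 in all, crops included, and the job is handed in when it is done.

Besides the shell and the picture viewer there is one more tool, called after "Request:" as name(argument=value, ...) on one line, values as JSON. step_arm: Moves the arm, as the interface text tells. Its arguments: {"type":"object","properties":{"targets":{"type":"array"},"fingers":{"type":"number"},"newtons":{"type":"number"}},"required":["targets"]}

```bash
mkdir -p pics; python3 - <<'E'
from bench import r, vision
import cv2,json
for n in("top","side"):
    s=vision.snapshot(n); cv2.imwrite(f"pics/{n}0.png",s["img"]); print(n,s["mtx"],s["D"],s["eye"],s["attitude"])
print(r.sense())
E
```

```text
top [[482.54760479   0.         328.56041526]
 [  0.         482.54760479 241.4563351 ]
 [  0.           0.           1.        ]] [-0.09019974  0.          0.          0.          0.        ] [ 387.98211053   55.5773064  1040.61045572] [  5.84208995   2.28892122 -91.61157756]
side [[438.2386065    0.         324.04696893]
 [  0.         438.2386065  238.40522202]
 [  0.           0.           1.        ]] [-0.08891115  0.          0.          0.          0.        ] [265.63059746 600.30286079 695.92838792] [  45.31332281   -0.39784594 -154.86074214]
{'time': 0.1, 'joint_pos': array([-7.35343493e+01,  7.51033159e+00,  8.53249109e+01, -1.34837117e-03,
        8.72614470e+01, -4.89260134e+00]), 'qd': array([-0.02635208, -0.10670708, -0.00160529,  0.04919616,  0.11450263,
       -0.05324308]), 'joint_efforts': array([ 1.06098661e-06, -5.70952427e+01, -5.01941872e+01, -1.93915671e-04,
        8.03346746e-03,  6.42308623e-05]), 'tool_pos': array([ 218.40297062, -558.33341045,  252.33605141]), 'tcp_rot': array([-1.79903548e+02, -6.90466669e-03,  2.13583118e+01]), 'ft_force': array([ 0.45785529, -0.28916714, -0.38682032]), 'wrist_torque': array([ 0.00371527, -0.02937053,  0.00943384]), 'grip_force': 0.0, 'finger_gap': 85.66102865217931}
```

View pics/top0.png

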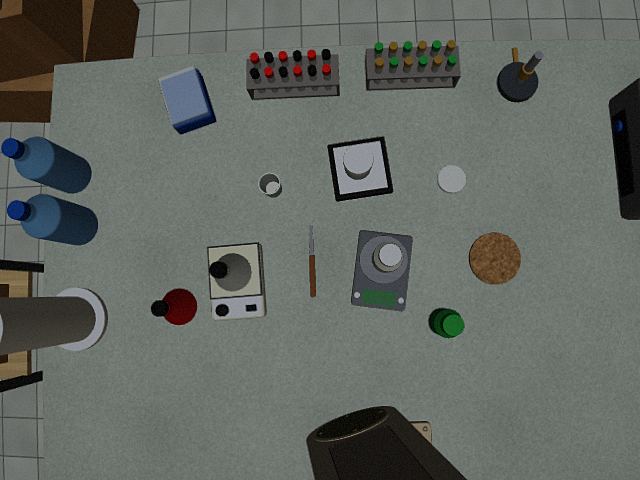

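View pics/side0.png

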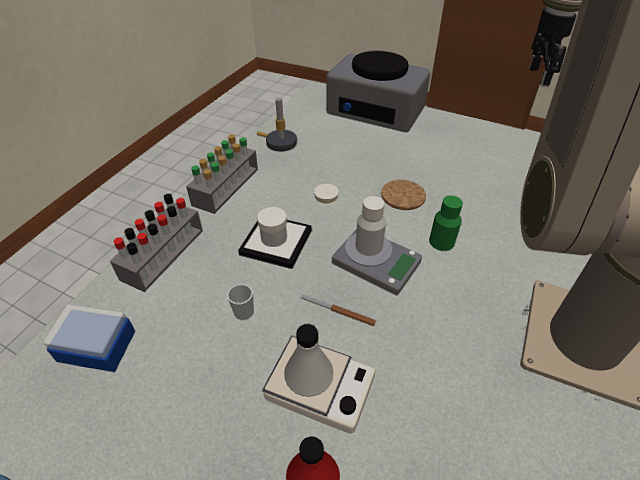

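The top view shows the flask on the stirrer (stopper at about 218,270), the bottle on the balance (cap 390,257), the jar on the light box (358,160) and the mat at 495,258. The dish is at 452,179, the beaker at 270,184 and the spatula at 312,260. The decoys are the red flask (180,307) and the green bottle (447,323). The side view agrees.

```bash
cat > h.py <<'E'
import numpy as np, cv2
from scipy.spatial.transform import Rotation as Ro
from bench import r, vision
def Rm(a): return Ro.from_euler("xyz",a,degrees=True).as_matrix()
def ray(s,px,z):
    u=cv2.undistortPoints(np.array(px,float).reshape(-1,1,2),s["mtx"],np.array(s["D"]))[:,0]
    d=np.c_[u[:,0],-u[:,1],-np.ones(len(u))]@Rm(s["attitude"]).T
    e=np.array(s["eye"]); t=(z-e[2])/d[:,2]
    return (e+t[:,None]*d)[:,:2]
def proj(s,P):
    c=(np.array(P,float).reshape(-1,3)-s["eye"])@Rm(s["attitude"]); c=c*[1,-1,-1]
    return cv2.projectPoints(c,np.zeros(3),np.zeros(3),s["mtx"],np.array(s["D"]))[0][:,0]
def blob(m,x0,y0,x1,y1):
    k=np.zeros(m.shape,np.uint8); k[y0:y1,x0:x1]=m[y0:y1,x0:x1]
    return max(cv2.findContours(k,cv2.RETR_EXTERNAL,cv2.CHAIN_APPROX_NONE)[0],key=cv2.contourArea)
E
python3 - <<'E'
from h import *
s=vision.snapshot("top"); im=s["img"]; hsv=cv2.cvtColor(im,cv2.COLOR_BGR2HSV); V=hsv[...,2];S=hsv[...,1]
c=blob((V<60).astype(np.uint8)*255,318,128,402,210); b=cv2.boxPoints(cv2.minAreaRect(c))
w=ray(s,b,20); print("lightbox",b.round(1).tolist(),w.round(1).tolist(),w.mean(0))
c=blob(((S>90)&(V>50)).astype(np.uint8)*255,460,225,530,292); e=cv2.fitEllipse(c);print("mat",e,ray(s,e[0],10))
c=blob((V<45).astype(np.uint8)*255,205,258,231,282); e=cv2.fitEllipse(c);print("stopper",e)
print("jar px sample",im[150,358],im[172,358],im[135+20,340]," cap",im[255,390],im[262,375],im[258,366])
a=cv2.resize(im[235:325,200:272],None,fx=5.5,fy=5.5,interpolation=2); bb=cv2.resize(im[225:315,346:418],None,fx=5.5,fy=5.5,interpolation=2)
cv2.imwrite("pics/crop1.png",np.hstack([a,bb]))
E
```

```text
lightbox [[326.6000061035156, 144.60000610351562], [384.29998779296875, 135.6999969482422], [393.0, 192.5], [335.29998779296875, 201.39999389648438]] [[706.0, 91.8], [721.1, -34.5], [594.5, -47.8], [579.5, 76.5]] [650.28530628  21.52353994]
mat ((494.6744079589844, 258.0276184082031), (49.89842987060547, 51.12834930419922), 144.57826232910156) [[ 447.64767558 -259.99586256]]
stopper ((218.11976623535156, 269.42242431640625), (16.811378479003906, 18.301698684692383), 71.07344055175781)
jar px sample [154 146 145] [159 151 144] [154 148 143]  cap [155 149 149] [102 109 109] [99 92 93]
```

View pics/crop1.png

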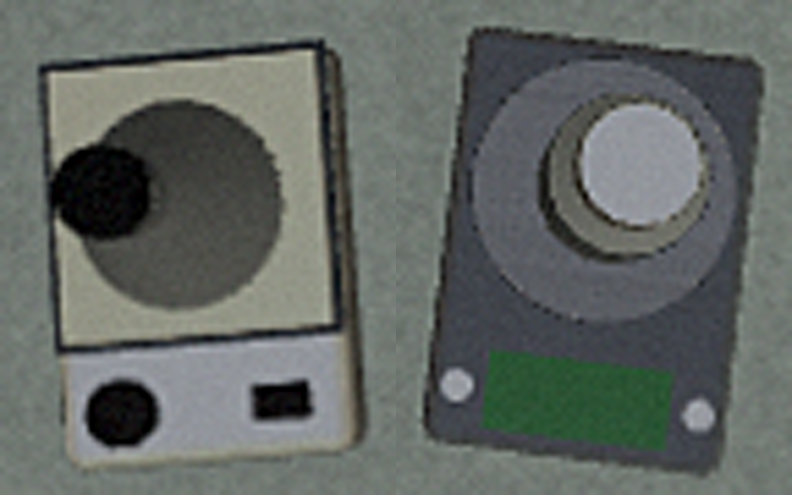

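The crop shows the stirrer plate's corners at crop pixels (40,66), (323,42), (340,328) and (60,352). The flask foot's centre is near (180,204) and its stopper near (101,190). On the right, the pan's centre is near (604,190) and the bottle cap's near (642,164).

```bash
python3 - <<'E'
from h import *
s=vision.snapshot("top"); im=s["img"]; V=im.max(2)
A=lambda p:np.array(p,float)/5.5+[200,235]-.4
B=lambda p:(np.array(p,float)-[396,0])/5.5+[346,225]-.4
w=ray(s,A([(40,66),(323,42),(340,328),(60,352)]),42);print("stirrer",w.round(),w.mean(0))
print("foot",ray(s,A((180,204)),42),"stopper",ray(s,A((101,190)),164))
print("pan",ray(s,B((604,190)),36),"cap",ray(s,B((642,164)),156),"green",ray(s,B((578,400)),34))
g=cv2.resize(im[125:212,316:404],None,fx=6,fy=6,interpolation=2)
t=vision.snapshot("side")["img"]
cv2.imwrite("pics/crop2.png",g)
ss=vision.snapshot("side")
for n,px,z in(("flask top",(307,331),164),("cap top",(373.5,203),156),("jar top",(272,216),84),("mat",(403.5,193.5),10)):print(n,ray(ss,px,z))
print("dish",ray(s,(452,178),16),"beaker",ray(s,(269,183),58),"spat",ray(s,[(312,226),(313,297)],5),"green",ray(s,(453,322),120), "red",ray(s,(160,309),122))
E
```

```text
stirrer [[489. 350.]
 [494. 240.]
 [386. 235.]
 [379. 343.]] [437.00578816 292.06004164]
foot [[434.21231361 295.92095288]] stopper [[433.98782313 293.41972931]]
pan [[451.29785726 -20.26353994]] cap [[452.00745593 -24.1824757 ]] green [[372.59592158  -7.63196043]]
flask top [[432.89341808 292.42622436]]
cap top [[449.67257644 -23.4945045 ]]
jar top [[651.32628008  25.02006695]]
mat [[ 444.56706033 -259.57756653]]
dish [[ 623.10588618 -176.93470269]] beaker [[616.47312756 213.10028428]] spat [[530.00490922 128.96401878]
 [376.82095805 130.6312408 ]] green [[ 323.22338134 -140.50398813]] red [[361.91613968 420.44410002]]
```

View pics/crop2.png

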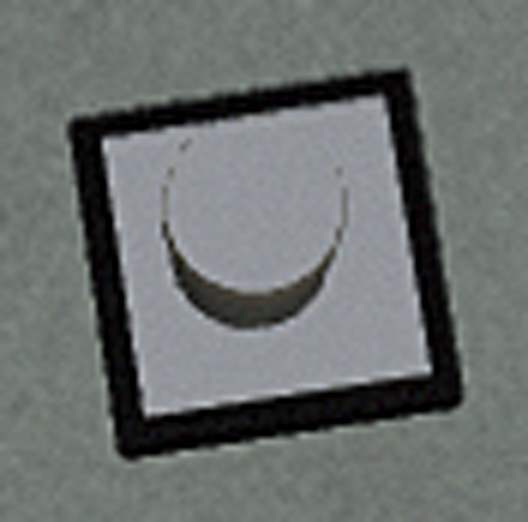

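Jar lid centre is at about pixel (358,158). I have enough to start. First step is the move above the bottle.

Request:
step_arm(targets=[[[16,37,0,0,0,0],[32,74,0,0,0,0],[48,111,0,0,0,0],[64,148,0,0,0,0],[80,185,0,0,0,0],[96,222,0,0,0,0],[112,259,0,0,0,0],[128,296,0,0,0,0],[144,333,0,0,0,0],[160,370,0,0,0,0],[176,407,0,0,0,0],[192,444,0,0,0,0]]], fingers=-1)

```text
time: 1.3
tool_pos: [410.9, -112.9, 253.6]
tcp_rot: [180.0, -0.0, 21.3]
ft_force: [0.1, -0.5, -1.1]
finger_gap: 85.4
grip_force: 0.0
```

Request:
step_arm(targets=[[[14,31,0,0,0,0],[27,61,0,0,0,0],[36,81,0,0,0,0],[40.5,91,0,0,0,0],[40.5,91,0,0,0,0],[40.5,91,0,0,0,0],[40.5,91,0,0,0,0]]])

```text
time: 1.88
tool_pos: [450.7, -24.8, 253.2]
tcp_rot: [180.0, 0.0, 21.3]
ft_force: [-0.2, 0.2, 0.2]
finger_gap: 85.3
grip_force: 0.0
```

```bash
python3 - <<'E'
from h import *
s=vision.snapshot("wrist"); cv2.imwrite("pics/w0.png",s["img"]); print(s["eye"],s["attitude"],proj(s,[451,-24,156]),r.sense()["tool_pos"],r.sense()["tcp_rot"])
print("jar",ray(vision.snapshot("top"),(358,158),84))
E
```

```text
[514.33211203  -0.58208954 373.29118139] [-1.58606086e+01  1.16493957e-02 -6.87002734e+01] [[319.04234592 250.05255646]] [450.73054587 -24.95226399 253.25905564] [1.79983545e+02 2.08298356e-02 2.12822661e+01]
jar [[655.4097198   26.42579512]]
```

View pics/w0.png

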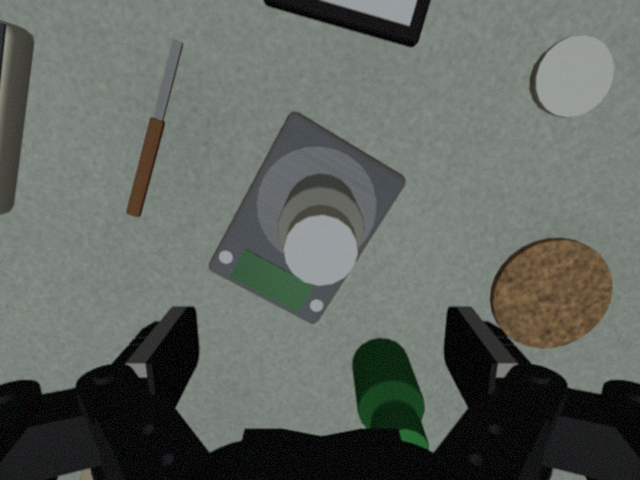

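In the wrist view the cap sits at (320,249), against a predicted (319,250), so it is aligned. Next I descend, grip and lift.

Request:
step_arm(targets=[[[0,0,-25,0,0,0],[0,0,-50,0,0,0],[0,0,-75,0,0,0],[0,0,-95,0,0,0],[0,0,-105,0,0,0],[0,0,-108,0,0,0],[0,0,-108,0,0,0],[0,0,-108,0,0,0]]])

```text
time: 2.65
tool_pos: [451.8, -24.3, 146.6]
tcp_rot: [180.0, -0.1, 21.3]
ft_force: [-0.8, 0.2, 0.8]
finger_gap: 85.5
grip_force: 0.0
```

Request:
step_arm(targets=[[[0,0,0,0,0,0],[0,0,0,0,0,0],[0,0,0,0,0,0],[0,0,0,0,0,0],[0,0,0,0,0,0],[0,0,0,0,0,0],[0,0,0,0,0,0],[0,0,0,0,0,0],[0,0,0,0,0,0],[0,0,0,0,0,0],[0,0,0,0,0,0],[0,0,0,0,0,0]]], fingers=1, newtons=40)

```text
time: 3.65
tool_pos: [451.6, -23.9, 146.2]
tcp_rot: [180.0, -0.1, 21.4]
ft_force: [-1.2, 1.2, 5.3]
finger_gap: 41.1
grip_force: 40.5
```

Request:
step_arm(targets=[[[0,0,10,0,0,0],[0,0,25,0,0,0],[0,-10,40,0,0,0],[-1,-30,40,0,0,0],[-1,-55,40,0,0,0],[-2,-80,40,0,0,0],[-3,-110,40,0,0,0],[-4,-140,40,0,0,0],[-4,-170,40,0,0,0],[-5,-200,40,0,0,0],[-5,-222,40,0,0,0],[-5,-236,40,0,0,0]]])

```text
time: 4.65
tool_pos: [445.4, -261.9, 185.3]
tcp_rot: [-180.0, 0.0, 21.3]
ft_force: [0.5, -0.1, -3.1]
finger_gap: 41.1
grip_force: 41.3
```

Request:
step_arm(targets=[[[0,0,0,0,0,0],[0,0,0,0,0,0],[0,0,-15,0,0,0],[0,0,-35,0,0,0],[0,0,-48,0,0,0],[0,0,-56,0,0,0],[0,0,-60,0,0,0],[0,0,-60,0,0,0],[0,0,-60,0,0,0]]])

```text
time: 5.4
tool_pos: [446.5, -259.5, 125.9]
tcp_rot: [180.0, -0.0, 21.4]
ft_force: [0.0, 0.3, -1.7]
finger_gap: 41.0
grip_force: 41.6
```

Request:
step_arm(targets=[[[0,0,-2,0,0,0],[0,0,-4,0,0,0],[0,0,-5,0,0,0],[0,0,-6,0,0,0],[0,0,-6,0,0,0],[0,0,-6,0,0,0]]])

```text
time: 5.9
tool_pos: [446.4, -260.1, 120.3]
tcp_rot: [180.0, -0.0, 21.4]
ft_force: [-3.0, 0.5, 5.5]
finger_gap: 40.9
grip_force: 42.0
```

Request:
step_arm(targets=[[[0,0,0,0,0,0],[0,0,0,0,0,0],[0,0,0,0,0,0],[0,0,0,0,0,0],[0,0,0,0,0,0],[0,0,0,0,0,0],[0,0,0,0,0,0],[0,0,0,0,0,0],[0,0,0,0,0,0]]], fingers=-1)

```text
time: 6.65
tool_pos: [446.0, -259.8, 119.3]
tcp_rot: [-180.0, 0.0, 21.4]
ft_force: [-0.7, -0.3, 0.7]
finger_gap: 85.7
grip_force: 0.0
```

Request:
step_arm(targets=[[[0,0,15,0,0,0],[0,0,40,0,0,0],[0,0,75,0,0,0],[0,0,105,0,0,0],[14,20,120,0,0,0],[34,49,120,0,0,0],[54,78,120,0,0,0],[74,107,120,0,0,0],[94,136,120,0,0,0],[114,165,120,0,0,0],[134,194,120,0,0,0],[154,223,120,0,0,0]]])

```text
time: 7.65
tool_pos: [600.8, -35.1, 239.3]
tcp_rot: [180.0, -0.0, 21.4]
ft_force: [1.0, -0.4, -0.4]
finger_gap: 85.4
grip_force: 0.0
```

Request:
step_arm(targets=[[[20,29,0,0,0,0],[38,50,0,0,0,0],[50,62,0,0,0,0],[50,62,0,0,0,0],[50,62,0,0,0,0],[50,62,0,0,0,0]]])

```text
time: 8.15
tool_pos: [649.7, 24.8, 239.0]
tcp_rot: [180.0, 0.0, 21.4]
ft_force: [0.2, -0.1, 0.1]
finger_gap: 85.2
grip_force: 0.0
```

```bash
python3 - <<'E'
from h import *
s=vision.snapshot("wrist"); t=vision.snapshot("top")
cv2.imwrite("pics/w1.png",cv2.resize(np.hstack([s["img"],t["img"]]),(800,300),interpolation=cv2.INTER_AREA))
for p in([651,25,84],[655.4,26.4,84]): print(proj(s,p))
print(proj(t,[446,-260,130]),r.sense()["tool_pos"])
g=cv2.cvtColor(s["img"],cv2.COLOR_BGR2GRAY)
c=cv2.HoughCircles(cv2.GaussianBlur(g,(5,5),1),cv2.HOUGH_GRADIENT,1.5,40,param1=40,param2=25,minRadius=35,maxRadius=70); print(c)
E
```

```text
[[320.83357875 223.79027619]]
[[321.26844029 217.20423932]]
[[513.7144056  254.58651904]] [649.60032974  24.23342378 239.33858287]
[[[321.75     219.75      43.4     ]
  [288.75     434.25      55.7     ]
  [ 66.75     161.25      36.05    ]
  [519.75     324.75      40.7     ]
  [183.75     375.75      54.2     ]
  [527.25     416.25      52.55    ]
  [206.25     324.75      57.35    ]
  [494.25     377.25      37.7     ]
  [119.25     426.75      62.449997]
  [147.75     348.75      50.3     ]
  [ 42.75     194.25      58.4     ]
  [335.25     321.75      41.      ]
  [120.75     279.75      69.05    ]
  [ 56.25     351.75      39.2     ]]]
```

View pics/w1.png

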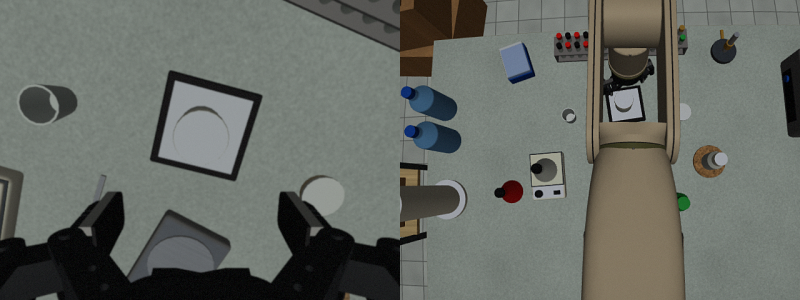

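The wrist view shows the jar lid's circle at about (322,220), i.e. roughly (653.5,25.5). The top view shows the bottle standing upright on the mat.

Request:
step_arm(targets=[[[4,1,-30,0,0,0],[4,1,-65,0,0,0],[4,1,-100,0,0,0],[4,1,-125,0,0,0],[4,1,-145,0,0,0],[4,1,-158,0,0,0],[4,1,-164,0,0,0],[4,1,-164,0,0,0],[4,1,-164,0,0,0]]])

```text
time: 9.0
tool_pos: [654.7, 25.8, 76.6]
tcp_rot: [180.0, -0.1, 21.3]
ft_force: [2.0, 0.2, 0.5]
finger_gap: 85.4
grip_force: 0.0
```

Request:
step_arm(targets=[[[0,0,0,0,0,0],[0,0,0,0,0,0],[0,0,0,0,0,0],[0,0,0,0,0,0],[0,0,0,0,0,0],[0,0,0,0,0,0],[0,0,0,0,0,0],[0,0,0,0,0,0],[0,0,0,0,0,0]]], fingers=1)

```text
time: 9.75
tool_pos: [655.6, 26.2, 77.7]
tcp_rot: [179.9, -0.2, 21.4]
ft_force: [-1.0, 0.1, 6.6]
finger_gap: 60.9
grip_force: 44.2
```

```bash
python3 - <<'E'
from h import *
print(r.sense()["tool_pos"])
s=vision.snapshot("wrist")
t=np.load("x.npy") if 0 else None
E
```

```text
[655.57829056  26.21847451  77.72090012]
```

Request:
step_arm(targets=[[[0,0,15,0,0,0],[0,0,40,0,0,0],[-10,-2,50,0,0,0],[-35,-8,50,0,0,0],[-65,-14,50,0,0,0],[-95,-21,50,0,0,0],[-125,-28,50,0,0,0],[-155,-35,50,0,0,0],[-180,-41,50,0,0,0],[-196,-44,50,0,0,0],[-204,-46,50,0,0,0],[-204,-46,50,0,0,0]]])

```text
time: 10.8
tool_pos: [449.3, -20.0, 126.0]
tcp_rot: [180.0, -0.0, 21.3]
ft_force: [-0.3, 0.0, -2.7]
finger_gap: 60.7
grip_force: 44.1
```

Request:
step_arm(targets=[[[0,0,0,0,0,0],[0,0,-10,0,0,0],[0,0,-20,0,0,0],[0,0,-27,0,0,0],[0,0,-30,0,0,0],[0,0,-30,0,0,0],[0,0,-30,0,0,0]]])

```text
time: 11.38
tool_pos: [449.8, -19.6, 94.4]
tcp_rot: [-180.0, 0.1, 21.4]
ft_force: [-0.4, -0.4, -1.8]
finger_gap: 61.1
grip_force: 44.3
```

```bash
python3 - <<'E'
from h import *
print(r.sense()["tool_pos"])
s=vision.snapshot("wrist"); t=vision.snapshot("side")
cv2.imwrite("pics/w2.png",np.hstack([cv2.resize(s["img"],(400,300),interpolation=3),cv2.resize(t["img"][180:330,280:480],(400,300),interpolation=2)]))
print(proj(s,[451,-20,36]),proj(t,[451,-20,36]))
E
```

```text
[449.84719369 -19.61652121  94.43838635]
[[321.83131491 274.16984889]] [[367.42391828 247.62672275]]
```

View pics/w2.png

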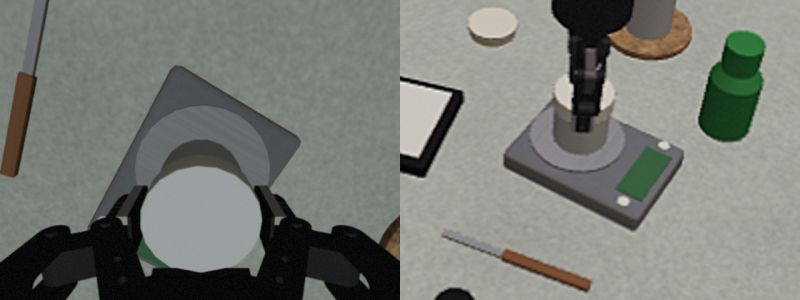

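The jar is in the grip, just above the pan and centred (pan centre in the side crop at about (577,135)). Lower and let go.

Request:
step_arm(targets=[[[1,0,-1,0,0,0],[1,0,-2,0,0,0],[1,0,-3,0,0,0],[1,0,-3,0,0,0],[1,0,-3,0,0,0]]])

```text
time: 11.9
tool_pos: [451.4, -19.8, 93.7]
tcp_rot: [180.0, -0.0, 21.4]
ft_force: [-8.6, 1.6, 13.3]
finger_gap: 60.6
grip_force: 45.7
```

```bash
python3 - <<'E'
from h import *
print(r.sense()["tool_pos"])
s=vision.snapshot("wrist"); print(ray(s,(321.6,352),100))
E
```

```text
[451.41837054 -19.78809147  93.70674837]
[[451.35383984 -20.5286701 ]]
```

Request:
step_arm(targets=[[[0,0,0,0,0,0],[0,0,0,0,0,0],[0,0,0,0,0,0],[0,0,0,0,0,0],[0,0,0,0,0,0],[0,0,0,0,0,0],[0,0,0,0,0,0],[0,0,0,0,0,0],[0,0,0,0,0,0]]], fingers=-1)

```text
time: 12.7
tool_pos: [451.0, -19.8, 92.3]
tcp_rot: [-180.0, 0.0, 21.4]
ft_force: [-0.5, -0.6, -0.7]
finger_gap: 85.4
grip_force: 0.0
```

Request:
step_arm(targets=[[[0,0,15,0,0,0],[0,0,40,0,0,0],[0,0,75,0,0,0],[0,0,110,0,0,0],[-1,20,140,0,0,0],[-3,50,158,0,0,0],[-5,85,158,0,0,0],[-7,120,158,0,0,0],[-9,155,158,0,0,0],[-11,190,158,0,0,0],[-13,225,158,0,0,0],[-15,260,158,0,0,0]]])

```text
time: 13.7
tool_pos: [435.6, 242.0, 250.4]
tcp_rot: [180.0, -0.0, 21.4]
ft_force: [1.1, 0.2, 0.0]
finger_gap: 85.3
grip_force: 0.0
```

Request:
step_arm(targets=[[[-1,28,0,0,0,0],[-2,44,0,0,0,0],[-2.5,54,0,0,0,0],[-2.5,54,0,0,0,0],[-2.5,54,0,0,0,0],[-2.5,54,0,0,0,0]]])

```text
time: 14.2
tool_pos: [433.7, 293.2, 250.2]
tcp_rot: [180.0, 0.0, 21.3]
ft_force: [0.6, -0.5, -1.0]
finger_gap: 85.3
grip_force: 0.0
```

```bash
python3 - <<'E'
from h import *
print(r.sense()["tool_pos"])
s=vision.snapshot("wrist"); cv2.imwrite("pics/w3.png",s["img"]); print(proj(s,[[433.5,293.5,164],[437,292,42],[651,22,20]]))
E
```

```text
[433.74307127 293.18104318 250.20278936]
[[319.38062024 257.52112872]
 [323.30261197 206.83122907]
 [746.4769203   72.65900788]]
```

View pics/w3.png

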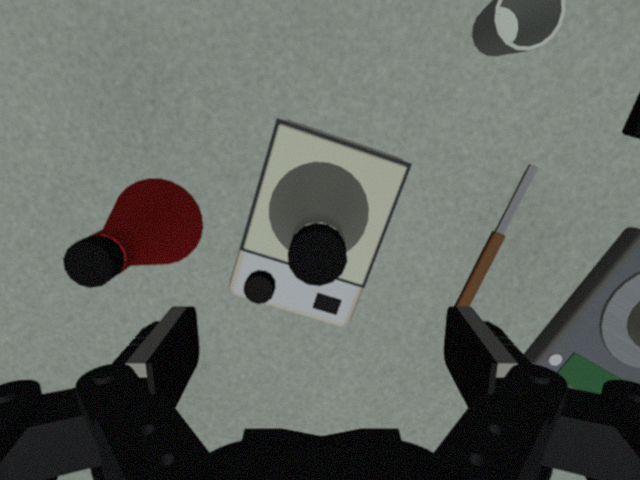

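The stopper is at (317,255), within 1–2 mm of the prediction. The plate's centre is at (324,205) as predicted. Descend and grip the neck.

Request:
step_arm(targets=[[[0,1,-25,0,0,0],[0,1,-50,0,0,0],[0,1,-75,0,0,0],[0,1,-92,0,0,0],[0,1,-101,0,0,0],[0,1,-103,0,0,0],[0,1,-103,0,0,0],[0,1,-103,0,0,0]]])

```text
time: 14.92
tool_pos: [434.4, 295.3, 148.8]
tcp_rot: [-180.0, -0.1, 21.3]
ft_force: [0.9, 0.9, 0.0]
finger_gap: 85.4
grip_force: 0.0
```

Request:
step_arm(targets=[[[0,0,0,0,0,0],[0,0,0,0,0,0],[0,0,0,0,0,0],[0,0,0,0,0,0],[0,0,0,0,0,0],[0,0,0,0,0,0],[0,0,0,0,0,0],[0,0,0,0,0,0],[0,0,0,0,0,0],[0,0,0,0,0,0],[0,0,0,0,0,0],[0,0,0,0,0,0]]], fingers=1)

```text
time: 15.92
tool_pos: [433.8, 295.5, 147.9]
tcp_rot: [-180.0, -0.0, 21.4]
ft_force: [-1.9, -0.1, 5.8]
finger_gap: 31.1
grip_force: 39.8
```

Request:
step_arm(targets=[[[0,0,15,0,0,0],[0,0,35,0,0,0],[8,-10,45,0,0,0],[24,-30,45,0,0,0],[44,-55,45,0,0,0],[64,-80,45,0,0,0],[84,-105,45,0,0,0],[104,-130,45,0,0,0],[124,-155,45,0,0,0],[144,-180,45,0,0,0],[164,-205,45,0,0,0],[184,-230,45,0,0,0]]])

```text
time: 16.92
tool_pos: [618.2, 62.8, 191.4]
tcp_rot: [-180.0, 0.1, 21.3]
ft_force: [0.2, 0.2, -1.3]
finger_gap: 31.0
grip_force: 40.1
```

Request:
step_arm(targets=[[[16,-20,0,0,0,0],[28,-35,0,0,0,0],[33,-42,0,0,0,0],[33,-42,0,0,0,0],[33,-42,-15,0,0,0],[33,-42,-35,0,0,0],[33,-42,-50,0,0,0],[33,-42,-60,0,0,0],[33,-42,-60,0,0,0],[33,-42,-60,0,0,0]]])

```text
time: 17.75
tool_pos: [649.8, 23.9, 131.8]
tcp_rot: [-180.0, 0.1, 21.4]
ft_force: [0.7, -0.2, -2.5]
finger_gap: 30.8
grip_force: 40.2
```

```bash
python3 - <<'E'
from h import *
print(r.sense()["tool_pos"])
s=vision.snapshot("wrist"); t=vision.snapshot("side")
cv2.imwrite("pics/w4.png",np.hstack([cv2.resize(s["img"],(400,300),interpolation=3),cv2.resize(t["img"][150:300,180:380],(400,300),interpolation=2)]))
print(proj(s,[650.5,22,20]),proj(t,[650.5,22,20]))
E
```

```text
[649.75464753  23.91899448 131.80505381]
[[323.97929461 243.33112098]] [[275.2257536 236.9987812]]
```

View pics/w4.png

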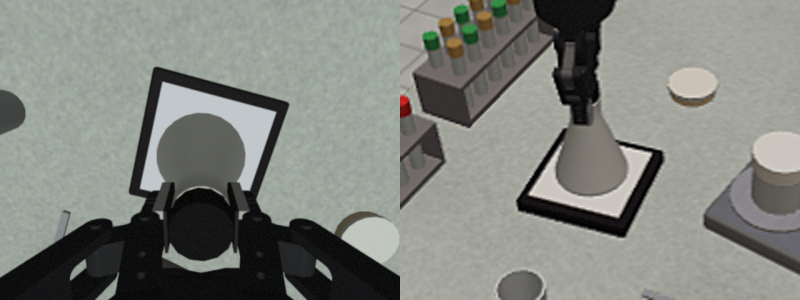

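The flask hangs about 6 mm above the window, centred. Lower it and release.

Request:
step_arm(targets=[[[0.5,-1,-3,0,0,0],[0.5,-1,-5,0,0,0],[0.5,-1,-6,0,0,0],[0.5,-1,-7,0,0,0],[0.5,-1,-7,0,0,0],[0.5,-1,-7,0,0,0]]])

```text
time: 18.35
tool_pos: [651.3, 22.1, 126.0]
tcp_rot: [180.0, -0.0, 21.4]
ft_force: [-2.4, -0.6, 2.6]
finger_gap: 31.0
grip_force: 40.6
```

Request:
step_arm(targets=[[[0,0,0,0,0,0],[0,0,0,0,0,0],[0,0,0,0,0,0],[0,0,0,0,0,0],[0,0,0,0,0,0],[0,0,0,0,0,0],[0,0,0,0,0,0],[0,0,0,0,0,0],[0,0,0,0,0,0]]], fingers=-1)

```text
time: 19.1
tool_pos: [651.0, 22.2, 125.3]
tcp_rot: [-180.0, 0.0, 21.4]
ft_force: [-0.2, -1.2, 0.2]
finger_gap: 85.8
grip_force: 0.0
```

Request:
step_arm(targets=[[[0,0,15,0,0,0],[0,0,40,0,0,0],[0,0,75,0,0,0],[0,0,105,0,0,0],[-8,-11,120,0,0,0],[-26,-36,120,0,0,0],[-47,-65,120,0,0,0],[-68,-94,120,0,0,0],[-89,-123,120,0,0,0],[-110,-152,120,0,0,0],[-131,-181,120,0,0,0],[-152,-210,120,0,0,0]]])

```text
time: 20.1
tool_pos: [497.9, -188.9, 245.5]
tcp_rot: [180.0, -0.0, 21.4]
ft_force: [0.4, 0.4, 0.3]
finger_gap: 85.2
grip_force: 0.0
```

Request:
step_arm(targets=[[[-20,-28,0,0,0,0],[-38,-52,0,0,0,0],[-48,-66,0,0,0,0],[-53,-72,0,0,0,0],[-53,-72,0,0,0,0],[-53,-72,0,0,0,0],[-53,-72,0,0,0,0]]])

```text
time: 20.68
tool_pos: [446.7, -258.9, 245.3]
tcp_rot: [-180.0, -0.0, 21.4]
ft_force: [0.2, -0.3, -0.3]
finger_gap: 85.2
grip_force: 0.0
```

```bash
python3 - <<'E'
from h import *
print(r.sense()["tool_pos"])
s=vision.snapshot("wrist"); t=vision.snapshot("side")
cv2.imwrite("pics/w5.png",np.hstack([cv2.resize(s["img"],(400,300),interpolation=3),cv2.resize(t["img"][130:430,180:580],(400,300),interpolation=2)]))
print(proj(s,[446,-260,130])/1.6,proj(t,[[650.5,22,142],[650.5,22,20]])-[180,130]+[400,0])
E
```

```text
[ 446.7455685  -258.88126971  245.3031707 ]
[[201.06122638 152.38815072]] [[490.9355728   63.64193215]
 [495.2257536  106.9987812 ]]
```

View pics/w5.png

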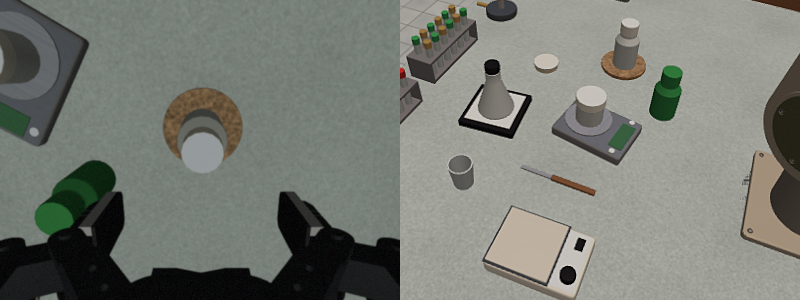

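The bottle's cap is at (202,153), exactly as predicted, and the flask and jar stand upright on their instruments. Next I grip the bottle.

Request:
step_arm(targets=[[[-0.5,-1,-30,0,0,0],[-0.5,-1,-60,0,0,0],[-0.5,-1,-90,0,0,0],[-0.5,-1,-110,0,0,0],[-0.5,-1,-122,0,0,0],[-0.5,-1,-125,0,0,0],[-0.5,-1,-125,0,0,0],[-0.5,-1,-125,0,0,0]]])

```text
time: 21.45
tool_pos: [446.6, -261.1, 121.7]
tcp_rot: [179.9, -0.1, 21.4]
ft_force: [0.7, -1.0, 0.1]
finger_gap: 85.7
grip_force: 0.0
```

Request:
step_arm(targets=[[[0,0,0,0,0,0],[0,0,0,0,0,0],[0,0,0,0,0,0],[0,0,0,0,0,0],[0,0,0,0,0,0],[0,0,0,0,0,0],[0,0,0,0,0,0],[0,0,0,0,0,0],[0,0,0,0,0,0],[0,0,0,0,0,0],[0,0,0,0,0,0],[0,0,0,0,0,0]]], fingers=1)

```text
time: 22.45
tool_pos: [446.1, -261.1, 121.4]
tcp_rot: [179.9, -0.1, 21.4]
ft_force: [-1.3, 2.6, 6.1]
finger_gap: 41.0
grip_force: 40.2
```

Request:
step_arm(targets=[[[0,0,15,0,0,0],[0,0,40,0,0,0],[0,0,75,0,0,0],[0,5,105,0,0,0],[0,22,125,0,0,0],[-1,46,130,0,0,0],[-1,76,130,0,0,0],[-2,108,130,0,0,0],[-2,140,130,0,0,0],[-3,172,130,0,0,0],[-3,204,130,0,0,0],[-4,236,130,0,0,0]]])

```text
time: 23.45
tool_pos: [441.0, -23.4, 249.9]
tcp_rot: [-180.0, 0.0, 21.3]
ft_force: [-0.2, 1.1, -2.9]
finger_gap: 41.2
grip_force: 41.4
```

Request:
step_arm(targets=[[[0,32,0,0,0,0],[-1,64,0,0,0,0],[-1,96,0,0,0,0],[-2,128,0,0,0,0],[-2,160,0,0,0,0],[-3,192,0,0,0,0],[-3,224,0,0,0,0],[-4,256,0,0,0,0],[-4,284,0,0,0,0],[-5,304,0,0,0,0],[-5,317,0,0,0,0],[-5,317,0,0,0,0]]])

```text
time: 24.45
tool_pos: [435.9, 294.1, 249.7]
tcp_rot: [-180.0, 0.1, 21.5]
ft_force: [0.3, 0.2, -2.9]
finger_gap: 41.1
grip_force: 41.4
```

Request:
step_arm(targets=[[[0,0,0,0,0,0],[0,0,-20,0,0,0],[0,0,-45,0,0,0],[0,0,-68,0,0,0],[0,0,-84,0,0,0],[0,0,-92,0,0,0],[0,0,-92,0,0,0],[0,0,-92,0,0,0]]])

```text
time: 25.12
tool_pos: [436.8, 291.5, 158.7]
tcp_rot: [180.0, 0.0, 21.3]
ft_force: [0.3, -0.0, -2.3]
finger_gap: 40.9
grip_force: 41.4
```

```bash
python3 - <<'E'
from h import *
print(r.sense()["tool_pos"])
s=vision.snapshot("wrist"); t=vision.snapshot("side")
cv2.imwrite("pics/w6.png",np.hstack([cv2.resize(s["img"],(400,300),interpolation=3),cv2.resize(t["img"][300:450,210:410],(400,300),interpolation=2)]))
E
```

```text
[436.82323286 291.47178057 158.6678254 ]
```

View pics/w6.png

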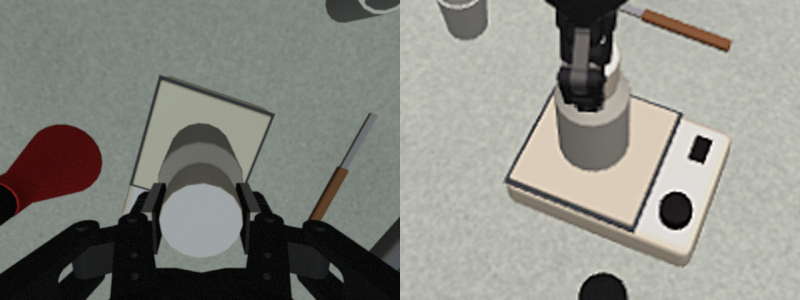

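The bottle hangs about 5 mm above the plate, centred in both views. Lower it.

Request:
step_arm(targets=[[[0,0,-2,0,0,0],[0,0,-4,0,0,0],[0,0,-5,0,0,0],[0,0,-6,0,0,0],[0,0,-6,0,0,0],[0,0,-6,0,0,0]]])

```text
time: 25.72
tool_pos: [437.1, 292.6, 153.5]
tcp_rot: [-180.0, -0.1, 21.4]
ft_force: [-1.8, -1.1, 5.4]
finger_gap: 40.8
grip_force: 42.0
```

Contact is made. I release, rise and move aside.

Request:
step_arm(targets=[[[0,0,0,0,0,0],[0,0,0,0,0,0],[0,0,0,0,0,0],[0,0,0,0,0,0],[0,0,0,0,0,0],[0,0,0,0,0,0],[0,0,0,0,0,0],[0,0,0,0,0,0],[0,0,0,0,0,0]]], fingers=-1)

```text
time: 26.47
tool_pos: [436.5, 292.2, 152.3]
tcp_rot: [180.0, 0.0, 21.4]
ft_force: [0.2, 0.2, -0.2]
finger_gap: 85.1
grip_force: 0.0
```

Request:
step_arm(targets=[[[0,0,15,0,0,0],[0,0,40,0,0,0],[0,0,75,0,0,0],[0,0,105,0,0,0],[0,0,125,0,0,0],[-10,20,130,0,0,0],[-20,45,130,0,0,0],[-30,75,130,0,0,0],[-40,105,130,0,0,0],[-40,130,130,0,0,0],[-40,130,130,0,0,0],[-40,130,130,0,0,0]]])

```text
time: 27.47
tool_pos: [396.0, 423.2, 281.8]
tcp_rot: [180.0, 0.0, 21.5]
ft_force: [-0.6, -0.8, 0.5]
finger_gap: 85.3
grip_force: 0.0
```

```bash
python3 - <<'E'
from h import *
t=vision.snapshot("top")["img"]; s=vision.snapshot("side")
cv2.imwrite("pics/end.png",np.hstack([cv2.resize(t[100:340,150:470],(400,300)),cv2.resize(s["img"],(400,300),interpolation=3)]))
t=vision.snapshot("top")
print(((proj(t,[[437,292,162],[451,-20,100],[650.5,22,142]])-[150,100])*1.25).round(1))
print((proj(s,[[437,292,162],[451,-20,100],[650.5,22,142]])/1.6+[400,0]).round(1))
E
```

```text
[[ 86.2 209.4]
 [294.6 196.4]
 [263.8  65.2]]
[[590.4 206.6]
 [631.2 140.8]
 [569.3 121. ]]
```

View pics/end.png

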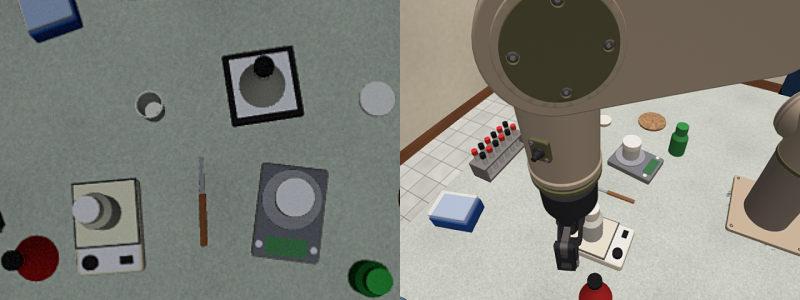

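The end picture shows the bottle cap at (87,208), the jar at (294,197) and the stopper at (263,66). All three match the predicted centres, they stand upright, and the bystanders have not moved.

```bash
python3 -c "
from bench import r
print(r.hand_in())"
```

```text
the job is handed in; nothing more can be done
None
```

The job is handed in (no verdict was shown): bottle on the stirrer, jar on the balance and flask on the light box, all upright, released and centred in the last picture, with the bottle parked on the cork mat on the way and the bystanders unmoved.

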